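Check a bisque pot on the diameter gauge

TASK

Check that the gauge's spindle runs free: twist the spring-return knob on the gauge clockwise to its stop, then let go of it so that it springs back. Then take the straight-sided pot from the ware board, stand it on the gauge's bed plate just short of the plunger, and slide it against the plunger, without forcing it, until it is fully home against the stop pins, centred between them. Finish while still holding it there, upright on the bed plate, pressed against the pins so that the dial can be read, and leave the two round pots, the steel disc and the brush as they are.

Things in the scene. Friction and masses are not known exactly. Their poses are not given: they have to be found in the camera images.
- gauge: Bench gauge fixed to the table: green bed plate with steel top, 265 x 130 x 20 mm. Origin on the table below the seat; x = direction in which a pot is pushed home, z up. Bed spans x -85..180, y -65..65 mm, clear for x < 20. On y = 0: plunger tip x 22, clamp block 57..75 (62 mm above table), dial radius 32 at x 108 facing up (65 mm), knob housing x 136..172, y -21..21 (62 mm).
- seat (a point): Point on the top of the bed plate (20 mm above the table), same axes as the gauge: the centre of the pot's underside lies here when the pot is home in the vee of the two pins; within 2 mm is good enough to read the dial.
- left_pin: Fixed upright steel stop pin, 12 mm in diameter, 46 mm high from the bed plate; origin at its foot on the bed, 29 mm ahead (+x of the gauge) and 21 mm to the +y side of the seat. The two pins make a vee that stops the pot; bed plate, pins and plunger tip are polished and slippery (friction about 0.2).
- right_pin: The other stop pin, the same, 21 mm to the -y side of the seat.
- plunger (a joint): Sprung plunger of the dial gauge, in m: 0 fully out, grows as it is pushed in along the gauge's x, 0.012 at most. Its spring gives 3 N when out and 0.3 N more per mm. A pot home on both pins holds it near 0.008 (5.4 N), enough to push the pot off the pins if nobody holds it. The dial's needle follows it.
- plunger_tip (a point): Centre of the plunger's flat round steel tip (12 mm in diameter), level, 50 mm above the table (30 mm above the bed), 8 mm on the near side of the pot's wall when the plunger is out.
- knob (a joint): Spring-return lifter knob, in rad: 0 at rest, grows turning clockwise seen from above, hard stop at 1.05. Takes about 0.06 N m near rest, 0.15 N m at the stop; springs back to 0 when let go. Turning it draws the plunger in by about 9.5 mm and lets it out again. Pushing the plunger does not turn the knob.
- knob_grip (a point): Grip point of the black bar knob, on its upright axis, 88 mm above the table, 154 mm along x from the gauge's origin. The bar is 36 mm long (this point's x, which turns with the knob), 12 mm thick (y) and 28 mm tall, from 70 to 98 mm above the table, over a disc 26 mm in diameter at its foot.
- ware_board: Fixed wooden ware board lying on the table, 340 (x) x 110 (y) x 18 mm high; origin under its centre. The three pots stand on it in a row along its x, about 120 mm apart, in any order.
- straight_pot: The pot to be gauged: straight-sided, unglazed pinkish-beige clay, 60 mm in diameter and 58 mm high, open at the top, wall 5 mm, the lowest 8 mm bevelled to a foot of 48 mm; about 0.17 kg. Origin at the centre of its underside, z up. Round, so its own turn about z does not matter.
- round_pot_a: Bystander: round-bellied pale clay pot, 67 mm in diameter, 51 mm high, mouth 51 mm; origin at the centre of its underside.
- round_pot_b: Bystander: the same as round_pot_a.
- master_disc: Bystander: polished steel setting disc, 60 mm in diameter, 26 mm high, lying on the table beside the gauge; origin at the centre of its underside.
- dust_brush: Bystander: small flat dusting brush with a wooden handle lying on the table beyond the gauge, about 200 mm long along its x, 42 mm wide, 20 mm thick; origin under its middle.

How it is judged (in metres and radians):
On the way, in this order (a step that is already met when the one before it is completed fails the run):
1. the knob is turned to its stop (value of joint knob above 0.95 rad), for 0.1 s.
2. the knob is let go and has sprung back (value of joint knob below 0.1 rad and contact force between the fingers and gauge below 0.1 N), for 0.2 s.
3. the straight-sided pot stands on the bed plate short of the plunger (horizontal distance between straight_pot and seat below 0.075 m and z of straight_pot in the frame of seat below 0.004 m and angle between straight_pot's own z axis and vertical below 0.1 rad and value of joint plunger below 0.001 m), for 0.1 s.
At the end, for the whole second after the job is handed in: The robot holds the straight-sided pot at rest, upright on the bed plate (within 4 mm, 6 degrees), its axis within 2 mm of the seat, pressed on the pins (over 0.5 N on one or both), plunger in more than 6.5 mm; knob back below 0.1 rad; round pots, disc and brush within 15 mm of where they were ((contact force between straight_pot and left_pin above 0.5 N or contact force between straight_pot and right_pin above 0.5 N) and value of joint plunger above 0.0065 m and horizontal distance between straight_pot and seat below 0.002 m and z of straight_pot in the frame of seat between -0.003 and 0.004 m and angle between straight_pot's own z axis and vertical below 0.1 rad and linear speed of straight_pot below 0.01 m/s and contact force between the fingers and straight_pot above 1 N and value of joint knob below 0.1 rad and distance of each of round_pot_a, round_pot_b, master_disc, dust_brush from where it was at the start of the episode below 0.015 m); the arm keeps its last pose, push and grip.
It fails at once if the pot is forced against a stop pin (more than 45 N) (contact force between straight_pot and left_pin above 45 N or contact force between straight_pot and right_pin above 45 N).
It fails at once if a round pot is knocked over (angle between any of round_pot_a, round_pot_b's own z axis and vertical above 0.5 rad).
It also fails if it takes over 64 s, if anything falls off the work surface, if the arm or the gripper's body presses on something with over 40 N, if the wrist force passes 120 N, or if a joint passes its speed limit or range.

ROBOT

A 7-joint arm with a two-finger parallel gripper is mounted at the origin on the work surface. World frame = base frame: x ahead of the robot, y to its left, z up, the work surface at z = 0. Lengths are in m, angles in degrees, forces in N, time in s.
With the tool pointing down it reaches from about 0.35 to 0.775 m from the base axis. Payload 3.1 kg.
Tool frame: the origin (TCP) lies on the centre line of the jaws, within the pads' length; the fingertips stand 17 mm ahead of it and the grasp point (between the pads) lies 2 mm behind it (robot.tip_reach is the distance from the TCP to the fingertips, in m); z points along the fingers, y is the direction in which the jaws open and shut (so a half turn about z gives the same grasp; the last joint's range is limited). The gripper opens to 85 mm and grips with 20 to 120 N. Pads are 22 mm wide; open, the fingers measure 114 mm over their backs; the gripper's body (76 mm by 85 mm) begins 54 mm behind the grasp point. The pads swing forward as they close: fully open they stand 13 mm farther back than shut.
Start: joints at [63.787, 17.813, 0.802, 86.603, -0.252, 75.585, -1.558], TCP at [0.222, -0.503, 0.248] pointing down, gripper open.
Joint ranges: [-154.91, 154.91], [-16.99, 109.72], [-72.82, 74.43], [7.12, 147.25], [-82.49, 262.49], [11.32, 116.49], [-174.64, 174.64]. Speed limits (degrees/s): [159.86, 159.86, 180, 180, 180, 180, 180].

INTERFACE

Orientations are given as [roll, pitch, yaw] about the fixed x, y, z axes, in that order (R = Rz(yaw) Ry(pitch) Rx(roll)).
In Python, from station import robot, fingers, vision, workorder, recognise gives the robot as it stands. Calls block until the motion is done:
- robot.move_to(position, orientation): joint-space move of the TCP to a pose.
- robot.line_to(position, orientation=None, velocity=0.15, f_stop=None): straight line of the TCP; orientation=None keeps the orientation; velocity is the mean speed in m/s. With f_stop (N) it stops when the force on the tool has changed by that much, and returns True; else False.
- robot.move_j(angles): joint-space move.
- fingers.gripper_to(opening, force=None): opening from 0.0 (shut) to 1.0 (fully open); force is the grip in N (None keeps the last); returns when the fingers have stopped.
- robot.pause(seconds).
- robot.inverse_kinematics(position, orientation): joint angles nearest the present ones, or None.
- vision.grab_frame(name): name is "scene" or "top" or "wrist"; returns the picture (400x640x3 uint8, red, green, blue); there is no depth.
- vision.calibration(name): a dict with "mtx" (3x3 intrinsics, pixels), "extrinsics" (4x4, takes a point from world to camera coordinates); the wrist camera has in their place "T_tool_cam" (4x4, takes a point from camera to tool coordinates, whose origin is the TCP and whose axes are the flange's). Camera axes: x right, y up, looking along -z (the intrinsics and any distortion apply to the point x, -y, -z); pixel columns grow to the right and rows downward; lengths in m; the calibration is good to about 2 mm. A picture is of the moment at which its call begins: read the wrist's pose just before it. calibration takes no time and is no camera call.
A pose or a line that the arm cannot do raises robot.PlanningError and nothing moves.
- workorder.close_job(): hands the job in, once; it reports no verdict.
Trained networks look in the newest picture that a camera, given by its name, has taken for a name from the list of things; names that differ only in an ending like _2 or _b are one class to them, and where a whole thing is asked for, a point or a joint stands for the part that bears it (a point fixed in the world has none). Each returns a list of dicts, best first, with "p" (0 to 1); they miss things now and then, are a little off and sometimes report something else, mostly with a low value. They report only what shows in the picture. A call takes as long as a camera call.
- recognise(label, camera): "rect" ([centre column, centre row, width, height] in pixels, round what is visible of it).
Readings, each from a call of its own:
- robot.current_time_s(): time.
- robot.current_joint_positions(): joint angles.
- robot.current_dq(): joint speeds.
- robot.current_joint_torque(): joint torques, N m.
- robot.current_tool_pos(): TCP position.
- robot.current_eef_rot(): TCP orientation.
- robot.current_contact_force(): force on the tool from outside, world axes, zero at the start.
- robot.current_torque(): the same for the moment, N m.
- robot.current_finger_gap(): opening from 0.0 (shut) to 1.0 (fully open).
Only numpy, scipy, OpenCV 4.12 (cv2) and the standard library are available. Lean on these libraries where they do the work, as an engineer would, in place of code of your own. Each camera call takes 0.05 s, during which the arm holds its last target.

## Working session

There is one attempt and no reset: what is moved stays moved. The work goes in short steps, each a Python script; the robot and the scene stay as the last script left them, time stands still between calls to the robot, and variables do not carry over. Pictures are saved under pics/ and viewed, and the job is handed in when it is done.

```bash
ls; mkdir -p pics; python3 - <<'E'
from station import robot, fingers, vision, workorder, recognise
import cv2,numpy as np
for n in ["scene","top","wrist"]:
    im=vision.grab_frame(n); cv2.imwrite(f"pics/a_{n}.png",im[:,:,::-1])
    c=vision.calibration(n); print(n,{k:np.round(v,4).tolist() if not isinstance(v,str) else v for k,v in c.items()})
    for l in ["gauge","straight_pot","round_pot_a","ware_board","master_disc","dust_brush","knob","left_pin","plunger","knob_grip"]:
        try: print(l,[( [round(x,1) for x in d["rect"]],round(d["p"],2)) for d in recognise(l,n)][:3])
        except Exception as e: print(l,e)
print(robot.current_time_s(),robot.current_tool_pos(),robot.current_eef_rot())
E
```

```text
pics
scene {'mtx': [[510.3413, 0.0, 319.2335], [0.0, 510.3413, 194.4178], [0.0, 0.0, 1.0]], 'extrinsics': [[-0.8241, 0.5663, -0.0079, 0.5055], [-0.3193, -0.4531, 0.8323, 0.1199], [0.4678, 0.6885, 0.5542, -1.5528], [0.0, 0.0, 0.0, 1.0]]}
gauge [([313.8, 191.4, 99.2, 60.9], 0.69)]
straight_pot [([374.1, 240.2, 31.5, 33.6], 0.98)]
round_pot_a [([482.4, 264.7, 35.5, 32.8], 0.83), ([422.5, 251.0, 32.2, 31.7], 0.6)]
ware_board [([424.5, 267.4, 164.3, 64.2], 0.72)]
master_disc [([254.8, 151.8, 13.1, 16.8], 0.63)]
dust_brush [([271.4, 251.7, 80.5, 39.3], 0.79)]
knob [([287.8, 182.8, 16.2, 15.4], 0.56)]
left_pin [([325.4, 180.3, 3.5, 13.8], 0.63)]
plunger [([481.4, 263.8, 32.5, 33.4], 0.16)]
knob_grip [([285.7, 181.0, 9.6, 16.8], 0.45)]
top {'mtx': [[456.6605, 0.0, 316.4541], [0.0, 456.6605, 203.3286], [0.0, 0.0, 1.0]], 'extrinsics': [[0.0062, -1.0, -0.0053, -0.0168], [0.9689, 0.0047, 0.2473, -0.6206], [-0.2473, -0.0067, 0.9689, -1.0401], [0.0, 0.0, 0.0, 1.0]]}
gauge [([360.6, 242.4, 62.5, 108.5], 0.62)]
straight_pot [([242.2, 219.9, 24.1, 23.7], 0.74)]
round_pot_a [([207.7, 245.9, 27.2, 24.6], 0.96), ([164.9, 278.0, 29.2, 29.0], 0.83)]
ware_board [([206.9, 254.4, 131.5, 105.8], 0.87)]
master_disc [([470.1, 230.7, 25.9, 28.0], 0.95)]
dust_brush [([303.8, 157.4, 16.6, 70.4], 0.82), ([360.3, 241.8, 65.8, 111.0], 0.26)]
knob []
left_pin [([354.9, 251.1, 11.0, 13.5], 0.45)]
plunger []
knob_grip [([355.9, 196.2, 7.3, 7.4], 0.46)]
wrist {'mtx': [[289.6902, 0.0, 317.8255], [0.0, 289.6902, 198.7353], [0.0, 0.0, 1.0]], 'T_tool_cam': [[0.0006, 0.9639, 0.2661, 0.0672], [1.0, -0.0005, -0.0005, 0.0004], [-0.0003, 0.2661, -0.9639, -0.1256], [0.0, 0.0, 0.0, 1.0]]}
gauge []
straight_pot []
round_pot_a []
ware_board []
master_disc []
dust_brush []
knob []
left_pin []
plunger []
knob_grip []
1.65 [ 0.22220493 -0.5031132   0.24831463] [-1.79999312e+02  1.69794569e-04  2.38311097e+01]
```

```bash
python3 - <<'E'
import cv2
a=cv2.imread("pics/a_top.png");cv2.imwrite("pics/b_top.png",cv2.resize(a[120:320,130:510],None,fx=2.1,fy=2.1,interpolation=cv2.INTER_CUBIC))
a=cv2.imread("pics/a_scene.png");cv2.imwrite("pics/b_scene.png",cv2.resize(a[120:320,220:520],None,fx=2.6,fy=2.6,interpolation=cv2.INTER_CUBIC))
E
```

```text
(no output)
```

View pics/b_top.png

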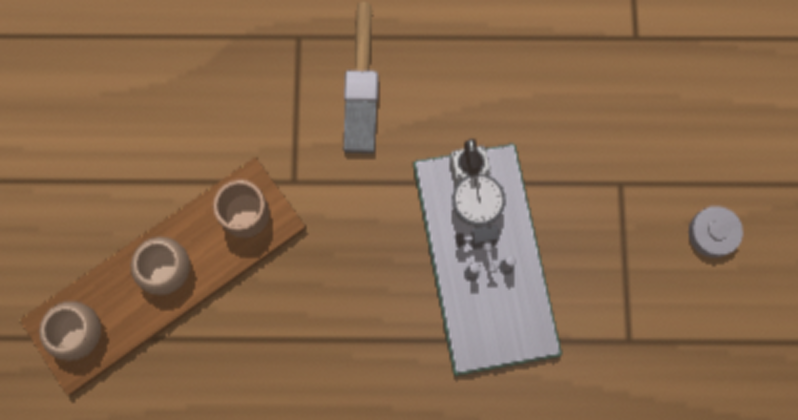

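View pics/b_scene.png

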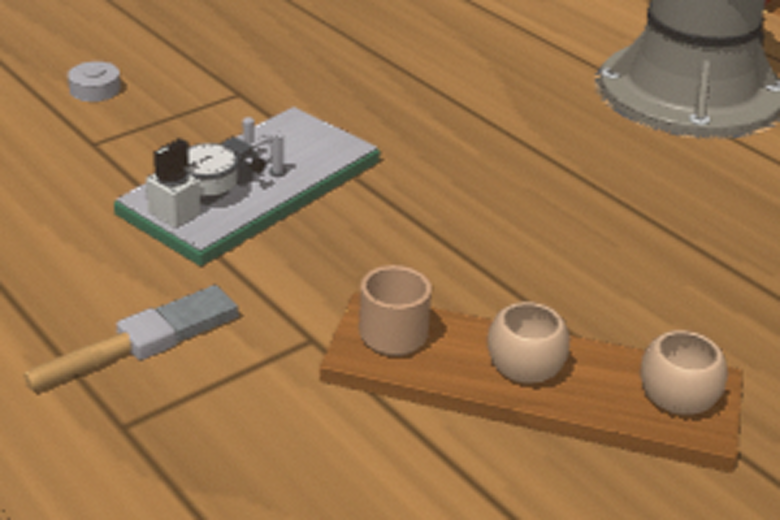

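Top view: straight pot at about (242,220), two round pots lower left, disc at (470,231), gauge corners visible, knob bar at about (355,196), brush at (304,157).

```bash
cat > h.py <<'E'
from station import robot, fingers, vision, workorder, recognise
import cv2,numpy as np
from scipy.spatial.transform import Rotation as R
from scipy.optimize import least_squares
def cam(n,pose=None):
    c=vision.calibration(n)
    K=np.array(c["mtx"])
    if n=="wrist":
        p,o=pose
        T=np.eye(4);T[:3,:3]=R.from_euler("xyz",o,degrees=True).as_matrix();T[:3,3]=p
        E=np.linalg.inv(T@np.array(c["T_tool_cam"]))
    else: E=np.array(c["extrinsics"])
    return K,E
def proj(C,P):
    K,E=C; P=np.atleast_2d(P); q=P@E[:3,:3].T+E[:3,3]; q=q*[1,-1,-1]
    u=q@K.T; return u[:,:2]/u[:,2:]
def ray(C,px):
    K,E=C; d=np.linalg.inv(K)@[px[0],px[1],1]; d=d*[1,-1,-1]
    Rt=E[:3,:3].T; return -Rt@E[:3,3], Rt@d
def onz(C,px,z):
    o,d=ray(C,px); return o+d*(z-o[2])/d[2]
def tri(obs):
    A=np.zeros((3,3));b=np.zeros(3)
    for C,px in obs:
        o,d=ray(C,px);d=d/np.linalg.norm(d);M=np.eye(3)-np.outer(d,d);A+=M;b+=M@o
    return np.linalg.solve(A,b)
def wpose(): return np.array(robot.current_tool_pos()),np.array(robot.current_eef_rot())
def shot(name,tag):
    p=wpose() if name=="wrist" else None
    im=vision.grab_frame(name); cv2.imwrite(f"pics/{tag}.png",im[:,:,::-1])
    return im,cam(name,p)
E
python3 - <<'E'
from h import *
T=cam("top");S=cam("scene")
for n,z in [((415,160),.02),((517,145),.02),((560,352),.02),((457,374),.02)]:
    print(n,onz(T,(n[0]/2.1+130,n[1]/2.1+120),z).round(4))
print("knob",tri([(T,(355.9,196.2)),(S,(286,181))]).round(3))
print("pot",tri([(T,(242.2,219.9)),(S,(374.1,240.2))]).round(3))
print("pot2",tri([(T,(207.7,245.9)),(S,(422.5,251))]).round(3))
print("disc",tri([(T,(470.1,230.7)),(S,(254.8,151.8))]).round(3))
print("brush",tri([(T,(303.8,157.4)),(S,(271.4,251.7))]).round(3))
E
```

```text
(415, 160) [ 0.6546 -0.0418  0.02  ]
(517, 145) [ 0.6745 -0.1679  0.02  ]
(560, 352) [ 0.4223 -0.2117  0.02  ]
(457, 374) [ 0.3963 -0.0908  0.02  ]
knob [ 0.638 -0.11   0.081]
pot [0.584 0.172 0.051]
pot2 [0.518 0.255 0.046]
disc [ 0.57  -0.408  0.008]
brush [0.765 0.023 0.004]
```

```bash
python3 - <<'E'
from h import *
for yaw in (10.3,-50,190.3,130):
    for p in ([.642,-.109,.092],[.48,-.137,.06],[.55,-.12,.2]):
        print(yaw,p,robot.inverse_kinematics(p,[180,0,yaw]))
E
```

```text
10.3 [0.642, -0.109, 0.092] [ 18.99318514  37.45937868 -17.33524757  80.58068912  11.66088479
  63.71505716 -79.84470808]
10.3 [0.48, -0.137, 0.06] [ 27.40188458  24.23882662 -16.99296029 107.86908398   9.12025204
  49.19627957 -73.85766444]
10.3 [0.55, -0.12, 0.2] [ 24.03691161  22.24099949 -18.33168659  88.44428656   7.25585906
  70.48623691 -75.14813613]
-50 [0.642, -0.109, 0.092] [  11.64110169   36.3779901    -5.53823443   80.93966351    3.6880514
   62.85852144 -134.50702823]
-50 [0.48, -0.137, 0.06] [  19.426415     23.3771102    -6.86855278  108.17885589    3.62409979
   48.65085673 -129.27911464]
-50 [0.55, -0.12, 0.2] [  18.06714726   21.51045885  -10.13415795   88.69323321    3.93327343
   70.14508637 -132.7120971 ]
190.3 [0.642, -0.109, 0.092] [ 29.92408738  41.22479793 -36.08730258  80.06295591  24.99175928
  66.74762242  91.06526005]
190.3 [0.48, -0.137, 0.06] [ 41.13059567  27.46638928 -35.07434633 107.36174644  19.84869023
  51.31467632  96.79304268]
190.3 [0.55, -0.12, 0.2] [ 37.02094131  25.35770103 -37.11353699  87.92590798  15.76393357
  72.02571145  97.97949285]
130 [0.642, -0.109, 0.092] [ 30.96337861  41.76883227 -38.01225702  80.01534941  26.42337034
  67.19713076  29.82166682]
130 [0.48, -0.137, 0.06] [ 39.01982172  26.78490821 -32.20444853 107.43666918  18.0395577
  50.8546146   38.05424229]
130 [0.55, -0.12, 0.2] [ 35.5369841   24.86160166 -34.86113127  87.9829035   14.65574535
  71.77024403  38.56527122]
```

```bash
python3 - <<'E'
from h import *
robot.move_to([.50,-.13,.17],[180,0,10.3])
print(robot.current_time_s(),wpose())
im,C=shot("wrist","w1")
for l in ["left_pin","knob_grip","plunger_tip"]: print(l,[(np.round(d["rect"],1),round(d["p"],2)) for d in recognise(l,"wrist")])
robot.line_to([.60,-.115,.19],velocity=.25)
print(robot.current_time_s(),wpose())
im,C=shot("wrist","w2")
for l in ["left_pin","knob_grip","plunger_tip"]: print(l,[(np.round(d["rect"],1),round(d["p"],2)) for d in recognise(l,"wrist")])
print(robot.current_time_s())
E
```

```text
3.375 (array([ 0.49980393, -0.13166554,  0.17010578]), array([1.79940335e+02, 8.34644127e-03, 1.01665590e+01]))
left_pin [(array([296. , 174.2,  21.6,  22.5]), 0.67), (array([316.1, 138.1, 152.9, 276.2]), 0.53)]
knob_grip [(array([315.2,  15.1,  32.3,  30.2]), 0.83)]
plunger_tip [(array([314.2,  15.7,  38.1,  31.1]), 0.68), (array([318.5, 169.9,  13.6,  29.8]), 0.61)]
4.1333 (array([ 0.59990961, -0.11509654,  0.18950723]), array([-1.79983494e+02,  6.79905063e-02,  1.03035947e+01]))
left_pin [(array([296.9, 267.3,  17.7,  32.2]), 0.69)]
knob_grip [(array([314.6, 149.8,  29.6,  50.1]), 0.86)]
plunger_tip [(array([315.9, 265.6,  13.8,  24.1]), 0.69)]
4.3333
```

View pics/w1.png

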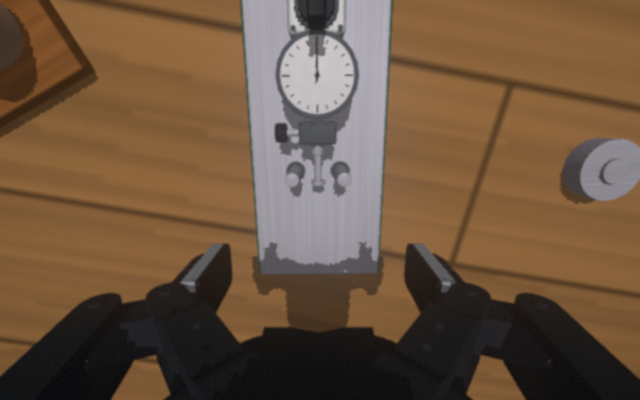

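View pics/w2.png

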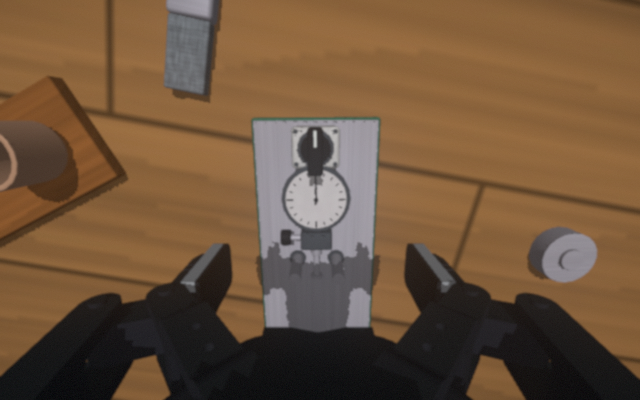

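w1/w2: gauge squarely in view. Pins are at about (296,174) and (341,174) in w1; the knob is at (316,150) in w2. I'm zooming in to measure them.

```bash
python3 - <<'E'
import cv2
a=cv2.imread("pics/w1.png");cv2.imwrite("pics/z1.png",cv2.resize(a[20:200,230:410],None,fx=3.3,fy=3.3,interpolation=cv2.INTER_CUBIC))
a=cv2.imread("pics/w2.png");cv2.imwrite("pics/z2.png",cv2.resize(a[110:290,230:410],None,fx=3.3,fy=3.3,interpolation=cv2.INTER_CUBIC))
E
```

```text
(no output)
```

View pics/z1.png

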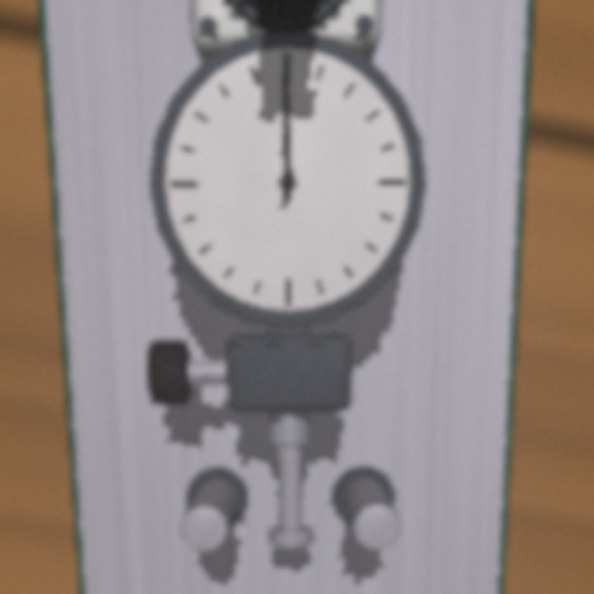

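View pics/z2.png

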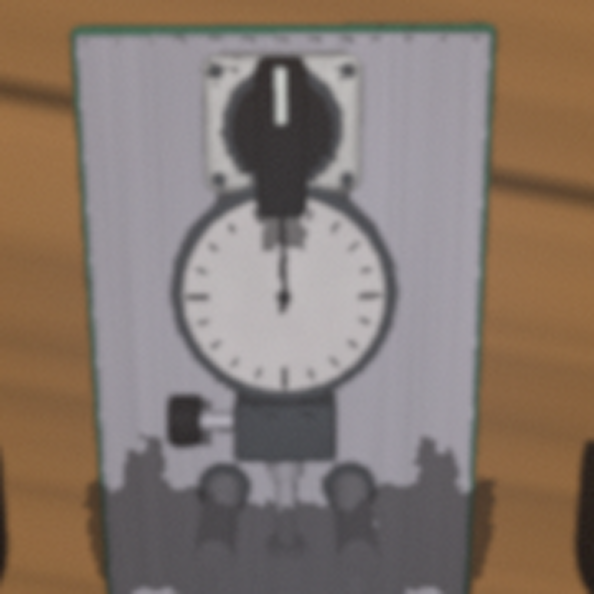

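```bash
cat > fit.py <<'E'
from h import *
P1=(np.array([ 0.49980393, -0.13166554,  0.17010578]), np.array([1.79940335e+02, 8.34644127e-03, 1.01665590e+01]))
P2=(np.array([ 0.59990961, -0.11509654,  0.18950723]), np.array([-1.79983494e+02,  6.79905063e-02,  1.03035947e+01]))
C1=cam("wrist",P1);C2=cam("wrist",P2);T=cam("top")
z1=lambda u,v:(u/3.3+230,v/3.3+20); z2=lambda u,v:(u/3.3+230,v/3.3+110)
bt=lambda u,v:(u/2.1+130,v/2.1+120)
obs=[(C1,(29,21,66),z1(206,528)),(C1,(29,-21,66),z1(375,524)),(C1,(108,0,65),z1(288,184)),
(C2,(180,65,20),z2(76,32)),(C2,(180,-65,20),z2(492,30)),(C2,(108,0,65),z2(284,297)),(C2,(154,0,98),z2(281,138))]
top=[(T,(180,65,20),bt(415,160)),(T,(180,-65,20),bt(517,145)),(T,(-85,-65,20),bt(560,352)),(T,(-85,65,20),bt(457,374)),(T,(108,0,65),bt(480,198))]
def g2w(q,P):
    c,s=np.cos(q[2]),np.sin(q[2]);P=np.array(P)/1000.
    return np.array([q[0]+c*P[0]-s*P[1],q[1]+s*P[0]+c*P[1],P[2]+(q[3] if len(q)>3 else 0)])
def fit(obs,q0):
    f=lambda q:np.concatenate([proj(C,g2w(q,P))[0]-px for C,P,px in obs])
    r=least_squares(f,q0,x_scale=[.01]*len(q0));return r.x,r.fun.reshape(-1,2)
if __name__=="__main__":
  for o in (obs,top):
    for q0 in ([.49,-.137,.18],[.49,-.137,.18,0]):
      q,r=fit(o,q0);print(q[:2].round(4),np.degrees(q[2]).round(2),q[3:]);print(r.round(1).tolist())
      print("knob",g2w(q,(154,0,88)).round(4))
E
python3 fit.py
```

```text
[ 0.4902 -0.1345] 10.59 []
[[-0.3, 0.9], [0.4, 1.7], [0.1, -0.1], [-3.5, -2.2], [3.0, -2.2], [-0.1, 0.4], [0.2, 1.2]]
knob [ 0.6415 -0.1062  0.088 ]
[ 0.4895 -0.1346] 10.61 [-0.00772308]
[[0.5, -0.3], [-0.4, 0.5], [0.1, 2.2], [-1.8, -1.5], [1.3, -1.5], [-0.0, -1.2], [0.3, 0.9]]
knob [ 0.6409 -0.1063  0.0803]
[ 0.4905 -0.1365] 10.35 []
[[-0.6, -0.5], [0.0, -1.8], [1.7, 1.6], [-1.2, 0.5], [0.0, -0.1]]
knob [ 0.642  -0.1089  0.088 ]
[ 0.495 -0.139] 10.37 [-0.02610349]
[[0.2, 0.5], [-0.3, -0.6], [0.9, 0.4], [-0.8, -0.9], [0.1, 0.5]]
knob [ 0.6465 -0.1113  0.0619]
```

```bash
python3 - <<'E'
from h import *
robot.move_to([.622,-.11,.18],[180,0,190.6])
robot.pause(.2)
p=wpose();print(robot.current_time_s(),[repr(x) for x in p])
im,C=shot("wrist","w3")
for l in ["left_pin","knob_grip","plunger_tip"]: print(l,[(np.round(d["rect"],1),round(d["p"],2)) for d in recognise(l,"wrist")])
cv2.imwrite("pics/z3.png",cv2.resize(im[60:280,220:420,::-1],None,fx=2.7,fy=2.7,interpolation=cv2.INTER_CUBIC))
E
```

```text
6.9083 ['array([ 0.62198321, -0.10993754,  0.18000245])', 'array([-1.79989850e+02, -4.47742700e-03, -1.69395602e+02])']
left_pin [(array([30.4, 73.2, 60.7, 70.8]), 0.73), (array([342.6,  74.4,  24.1,  23.8]), 0.7)]
knob_grip [(array([318.1, 230.4,  26.9,  55.6]), 0.6)]
plunger_tip [(array([318.1,  77. ,  17.6,  35.1]), 0.75)]
```

View pics/z3.png

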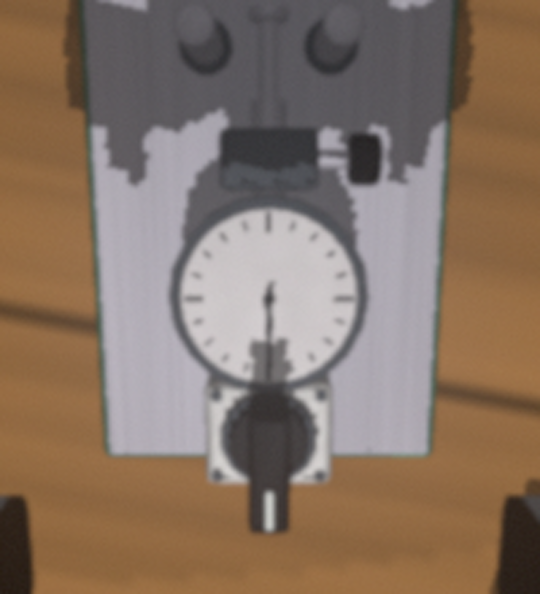

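View pics/w3.png

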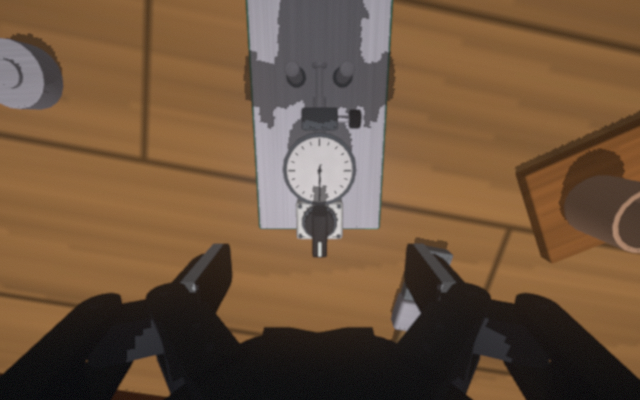

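```bash
cat > fit2.py <<'E'
from fit import *
P3=(np.array([ 0.62198321, -0.10993754,  0.18000245]), np.array([-1.79989850e+02, -4.47742700e-03, -1.69395602e+02]))
z3=lambda u,v:(u/2.7+220,v/2.7+60)
PP=[P1,P2,P3]
obs=[(0,(29,21,66),z1(206,528)),(0,(29,-21,66),z1(375,524)),(0,(108,0,65),z1(288,184)),
(1,(108,0,65),z2(284,297)),(1,(136,0,98),z2(281,216)),
(2,(29,21,66),z3(342,20)),(2,(29,-21,66),z3(192,22)),(2,(108,0,65),z3(268,298)),(2,(172,0,98),z3(268,531))]
def camo(P,o):
    K,E=cam("wrist",P); 
    Rm=R.from_euler("xyz",P[1],degrees=True).as_matrix()
    E=E.copy(); E[:3,3]-=E[:3,:3]@(Rm@o); return K,E
def f(q): return np.concatenate([proj(camo(PP[i],q[4:7]),g2w(q[:4],P))[0]-px for i,P,px in obs])
def f2(q):
    return np.concatenate([f(q),q[4:7]/.002,[q[3]/.002]])
r=least_squares(f2,[.49,-.137,.18,0,0,0,0],x_scale=.01)
q=r.x;print(q.round(4),np.degrees(q[2]));print(f(q).reshape(-1,2).round(1).tolist());print("knob",g2w(q,(154,0,88)).round(4))
np.save("q.npy",q)
E
python3 fit2.py
```

```text
[ 4.904e-01 -1.340e-01  1.884e-01 -6.000e-04 -2.000e-04  4.000e-04
 -6.000e-04] 10.794825172456399
[[-0.1, 0.0], [0.4, 0.7], [-0.1, -0.6], [-0.2, -0.5], [0.0, 0.4], [-0.4, 0.4], [0.5, -0.1], [-0.2, -0.6], [0.1, 0.2]]
knob [ 0.6417 -0.1051  0.0874]
```

```bash
python3 - <<'E'
from h import *
q=np.load("q.npy");from math import degrees
y0=degrees(q[2])+180
K=[.6417,-.1051]
fingers.gripper_to(.6,30)
robot.line_to(K+[.15],[180,0,y0],velocity=.2)
print(robot.line_to(K+[.092],velocity=.1,f_stop=10), robot.current_contact_force())
im,C=shot("wrist","w4")
fingers.gripper_to(0,30)
print(robot.current_time_s(),robot.current_finger_gap(),robot.current_contact_force(),robot.current_torque(),wpose())
E
```

```text
False [ 0.27077875  0.4902057  -0.42387432]
9.0917 0.1326285138135397 [0.03409069 0.0717916  1.96849142] [ 0.00685207  0.04423761 -0.03742194] (array([ 0.6420197 , -0.10506625,  0.09265313]), array([-1.79985442e+02,  5.19382920e-02, -1.69216254e+02]))
```

View pics/w4.png

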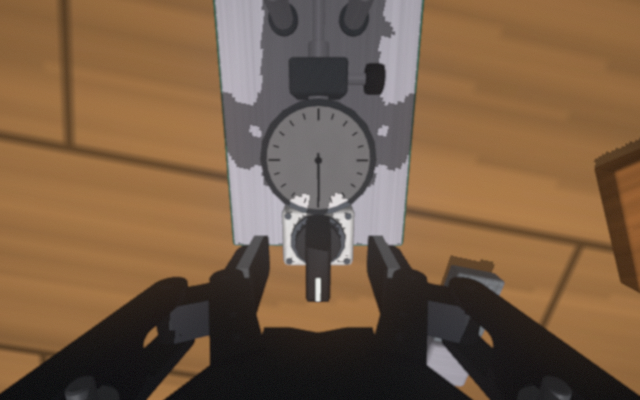

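The bar sat centred between the fingers at (318,260). The gap reads 11 mm, so the bar is gripped. Next I twist it clockwise.

```bash
python3 - <<'E'
from h import *
q=np.load("q.npy");y0=np.degrees(q[2])+180
p=[.6417,-.1051,.092]
for d in (15,30,45,56):
    robot.line_to(p,[180,0,y0-d],velocity=.1)
    print(d,robot.current_time_s(),np.round(robot.current_eef_rot(),1),np.round(robot.current_contact_force(),1),np.round(robot.current_torque(),2),robot.current_finger_gap())
im,C=shot("wrist","w5")
E
```

```text
15 9.5 [-1.800e+02  1.000e-01  1.759e+02] [-0.7  0.   3.4] [-0.04  0.19  0.09] 0.12734719747297615
30 9.9083 [180.   0. 161.] [-1.3  0.1  5.3] [-0.07  0.19  0.06] 0.1351532237517876
45 10.3167 [180.    0.  146.1] [-0.3 -0.   5.9] [-0.03  0.21  0.14] 0.13381013947196443
56 10.6583 [180.    0.  135.1] [-1.5 -0.1  6.9] [-0.1   0.22  0.12] 0.13110904703889764
```

View pics/w5.png

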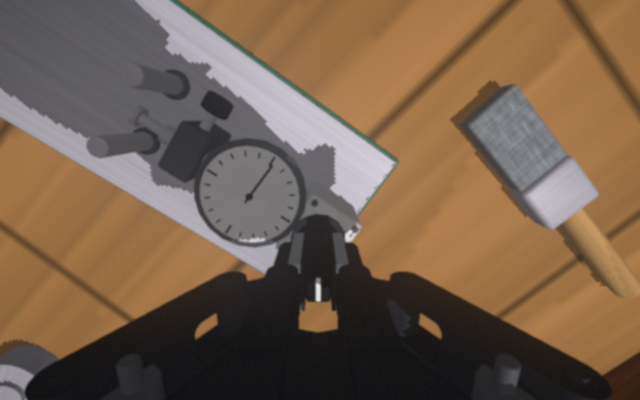

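```bash
python3 - <<'E'
from h import *
q=np.load("q.npy");y0=np.degrees(q[2])+180
p=[.6417,-.1051,.092]
for d in (58.5,60.5,62,64):
    robot.line_to(p,[180,0,y0-d],velocity=.1);robot.pause(.1)
    t=np.array(robot.current_torque())
    print(d,robot.current_time_s(),np.round(robot.current_eef_rot(),1),np.round(robot.current_contact_force(),1),t.round(2))
    if abs(t[2])>.5: break
robot.pause(.15)
fingers.gripper_to(1.0)
robot.pause(.3)
print(robot.current_contact_force(),robot.current_time_s())
im,C=shot("wrist","w6")
E
```

```text
58.5 11.0583 [180.    0.  132.6] [ 0.  -0.5  6.2] [-0.04  0.22  0.17]
60.5 11.4083 [180.    0.  130.6] [-1.8 -0.6  6. ] [-0.11  0.24  0.15]
62 11.7583 [1.800e+02 1.000e-01 1.292e+02] [-0.4 -0.8  5.9] [-0.14  0.23  0.69]
[-0.1492954  -0.28997021  0.32524574] 12.9167
```

View pics/w6.png

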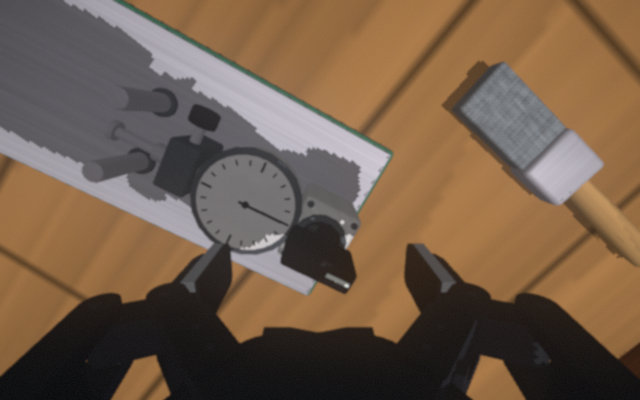

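Torque jumped to 0.69 Nm at 62°, so the knob reached its stop. The picture shows the bar (320,255) back in line with the gauge, the plunger out again, and no contact force. Now the pot.

```bash
python3 - <<'E'
from h import *
q=np.load("q.npy");y0=np.degrees(q[2])+180
robot.line_to([.6417,-.1051,.17],velocity=.25)
robot.move_to([.63,.14,.20],[180,0,y0])
def look(tag):
    robot.pause(.1);p=wpose();im,C=shot("wrist",tag);print(robot.current_time_s(),[x.tolist() for x in p])
    for l in ["straight_pot","round_pot_a"]: print(l,[(np.round(d["rect"],1),round(d["p"],2)) for d in recognise(l,"wrist")])
look("p1")
robot.line_to([.60,.18,.17],velocity=.2)
look("p2")
E
```

```text
14.55 [[0.6308488754167632, 0.1366496661731238, 0.19895023585219013], [-179.87433905063656, -0.07667632637985156, -169.5123330266579]]
straight_pot [(array([362.9, 150.8,  66.7,  68.1]), 0.57)]
round_pot_a [(array([478.1,  93.6,  85.1,  74. ]), 0.67), (array([601.5,  34.6,  77. ,  69.3]), 0.61)]
15.2417 [[0.6012751546538891, 0.17870590302129982, 0.17048572011941207], [-179.9428284420438, 0.08258475494212952, -169.33624539247091]]
straight_pot [(array([306.9, 179.8,  73.2,  76.2]), 0.55)]
round_pot_a [(array([435.9, 119.5,  88. ,  83.1]), 0.79), (array([585.3,  46.2, 107.4,  90. ]), 0.73)]
```

View pics/p1.png

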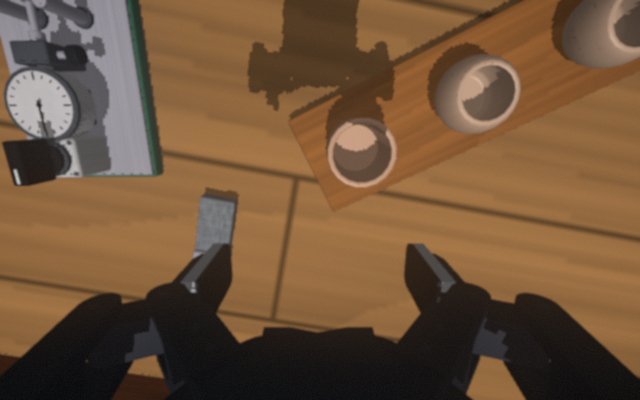

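View pics/p2.png

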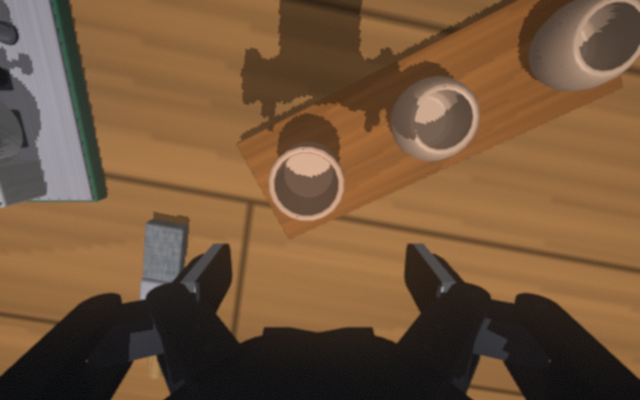

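```bash
python3 - <<'E'
from h import *
A=cam("wrist",([0.6308488754167632, 0.1366496661731238, 0.19895023585219013], [-179.87433905063656, -0.07667632637985156, -169.5123330266579]))
B=cam("wrist",([0.6012751546538891, 0.17870590302129982, 0.17048572011941207], [-179.9428284420438, 0.08258475494212952, -169.33624539247091]))
pa=(362.6,152.5);pb=(306.8,182.7)
# refine w/ projected rim circle: print extents
print(tri([(A,pa),(B,pb)]).round(4),onz(A,pa,.076).round(4),onz(B,pb,.076).round(4))
c=onz(B,pb,.076);t=np.linspace(0,2*np.pi,60)
for C in(A,B):
    u=proj(C,np.c_[c[0]+.03*np.cos(t),c[1]+.03*np.sin(t),0*t+.076]);print(u.min(0).round(1),u.max(0).round(1))
E
```

```text
[0.5848 0.1663 0.0733] [0.5849 0.1661 0.076 ] [0.584  0.1661 0.076 ]
[327.6 114.8] [398.2 185.8]
[268.2 143.5] [345.5 219.2]
```

```bash
python3 - <<'E'
from h import *
q=np.load("q.npy");y0=np.degrees(q[2])+180
p=[.5847,.1662]
robot.line_to(p+[.13],[180,0,y0],velocity=.2)
print(robot.line_to(p+[.047],velocity=.12,f_stop=10),robot.current_contact_force())
im,C=shot("wrist","p3")
fingers.gripper_to(0,40)
print(robot.current_time_s(),robot.current_finger_gap(),robot.current_contact_force(),wpose())
robot.line_to(p+[.065],velocity=.06)
robot.pause(.1)
print(robot.current_finger_gap(),robot.current_contact_force())
im,C=shot("wrist","p4")
E
```

```text
False [0.94343484 0.3950958  0.51741821]
16.9667 0.6913414966709851 [-0.0212711  -1.35763948  5.26217093] (array([0.58542313, 0.16636753, 0.04809561]), array([-1.79998254e+02,  1.08138280e-01, -1.69219474e+02]))
0.6952101895750847 [ 0.41851765 -1.23363848 -3.25034399]
```

View pics/p4.png

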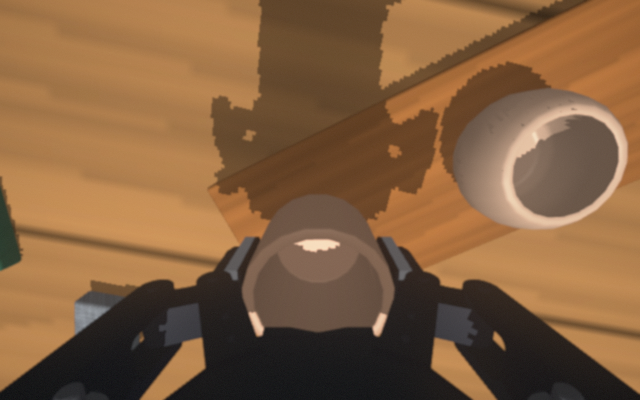

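View pics/p3.png

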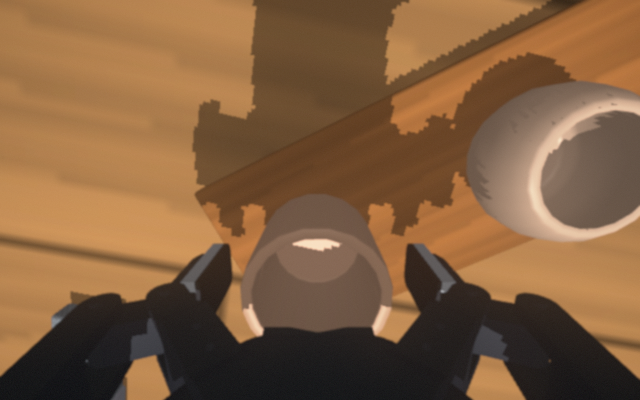

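```bash
cat >> h.py <<'E'
try:
    Q=np.load("q.npy")
    Y0=np.degrees(Q[2])+180
except Exception: pass
def gw(x,y=0.):
    c,s=np.cos(Q[2]),np.sin(Q[2]); return [Q[0]+c*x-s*y,Q[1]+s*x+c*y]
def wg(p):
    c,s=np.cos(Q[2]),np.sin(Q[2]); d=np.array(p[:2])-Q[:2]; return np.array([c*d[0]+s*d[1],-s*d[0]+c*d[1]])
def fg():
    f=np.array(robot.current_contact_force()); c,s=np.cos(Q[2]),np.sin(Q[2]); return np.array([c*f[0]+s*f[1],-s*f[0]+c*f[1],f[2]])
E
python3 - <<'E'
from h import *
robot.line_to([.5847,.1662,.13],velocity=.2)
robot.line_to(gw(-.045)+[.13],[180,0,Y0],velocity=.25)
robot.line_to(gw(-.045)+[.060],velocity=.15)
robot.pause(.2);print(robot.current_time_s(),fg(),wpose()[0])
print(robot.line_to(gw(-.045)+[.046],velocity=.02,f_stop=3))
robot.pause(.2);p=wpose()[0];print(robot.current_time_s(),fg(),p,wg(p)*1000,robot.current_finger_gap())
shot("wrist","g1");shot("scene","g1s");shot("top","g1t")
E
python3 - <<'E'
import cv2
a=cv2.imread("pics/g1s.png");cv2.imwrite("pics/g1sz.png",cv2.resize(a[110:250,250:420],None,fx=4,fy=4,interpolation=cv2.INTER_CUBIC))
E
```

```text
20.3583 [-0.33697211 -0.15875782 -2.31086569] [ 0.44722396 -0.14249475  0.06105315]
True
21.0833 [-0.76954059  0.1899655   5.2625225 ] [ 0.44609728 -0.14255213  0.05002598] [-45.14558925  -0.11040359] 0.6947070082288909
```

View pics/g1.png

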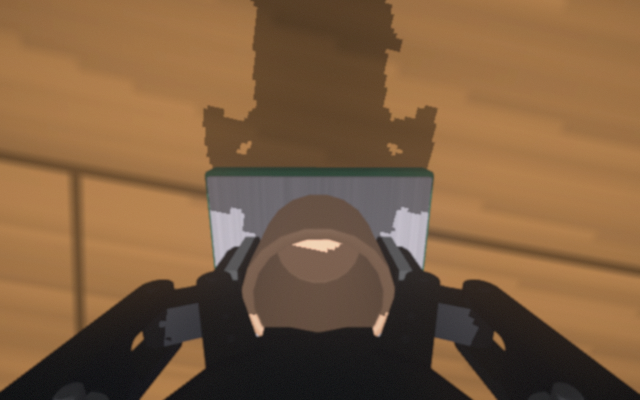

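View pics/g1sz.png

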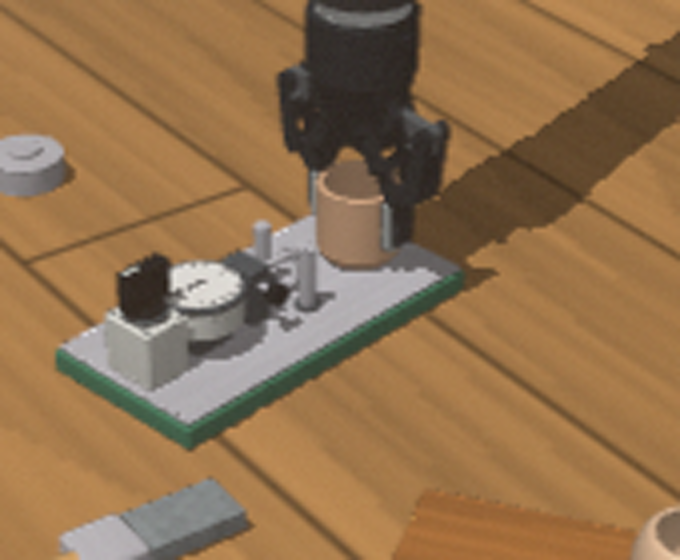

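Pot stands on the bed (TCP z 0.050 as expected, 5 N down). Sliding it home gently.

```bash
python3 - <<'E'
from h import *
z=.0500
def rep(t):
    p=wpose()[0];print(t,round(robot.current_time_s(),2),(wg(p)*1000).round(2),p[2].round(4),fg().round(2),round(robot.current_finger_gap(),3))
for x in (-.012,-.006,-.003):
    print(robot.line_to(gw(x)+[z],[180,0,Y0],velocity=.03,f_stop=12)); robot.pause(.1); rep(x)
E
```

```text
False
-0.012 22.62 [-1.216e+01 -1.000e-02] 0.05 [-2.51  0.38  4.64] 0.694
False
-0.006 23.07 [-6.86 -0.12] 0.05 [-3.76 -0.23  6.81] 0.695
False
-0.003 23.43 [-5.11 -0.16] 0.0501 [-7.34 -0.58  9.85] 0.697
```

```bash
python3 - <<'E'
from h import *
z=.0505
def rep(t):
    p=wpose()[0];f=fg();print(t,round(robot.current_time_s(),2),(wg(p)*1000).round(2),p[2].round(4),f.round(2),np.round(robot.current_torque(),2));return f
for x in (-.002,0,.001,.002,.003,.004,.005):
    s=robot.line_to(gw(x)+[z],[180,0,Y0],velocity=.02,f_stop=12); robot.pause(.15); f=rep((x,s))
    if f[0]<-14 or s: break
E
```

```text
(-0.002, False) 23.82 [-4.63 -0.15] 0.0501 [-7.69 -0.59  8.17] [-0.21  1.28 -0.04]
(0, False) 24.23 [-2.99 -0.15] 0.0501 [-8.    0.38  8.62] [-0.25  1.47 -0.  ]
(0.001, False) 24.62 [-2.42 -0.15] 0.0501 [-8.66 -0.11  9.93] [-0.24  1.67  0.03]
(0.002, False) 25.02 [-1.57 -0.14] 0.0502 [-8.69  0.86 11.13] [-0.29  1.73 -0.07]
(0.003, False) 25.43 [-0.71 -0.13] 0.0502 [-8.94 -0.16 10.35] [-0.28  1.79  0.02]
(0.004, False) 25.82 [-0.43 -0.12] 0.0502 [-12.02   1.    12.2 ] [-0.34  2.09  0.  ]
(0.005, False) 26.23 [-0.43 -0.11] 0.0501 [-14.28   1.06  15.59] [-0.37  2.49 -0.07]
```

```bash
python3 - <<'E'
from h import *
im,_=shot("top","e_t");cv2.imwrite("pics/e_tz.png",cv2.resize(im[170:310,310:420,::-1],None,fx=4.2,fy=4.2,interpolation=cv2.INTER_CUBIC))
im,_=shot("scene","e_s");cv2.imwrite("pics/e_sz.png",cv2.resize(im[120:230,260:390,::-1],None,fx=5,fy=5,interpolation=cv2.INTER_CUBIC))
shot("wrist","e_w")
p=wpose();print(p,wg(p[0])*1000,fg(),robot.current_time_s())
E
```

```text
(array([ 0.49005925, -0.13416872,  0.05017656]), array([-179.93422525,   -0.70043447, -169.25930262])) [-0.39141476 -0.10909737] [-12.95655447   0.63298566  14.77975365] 26.375
```

View pics/e_tz.png

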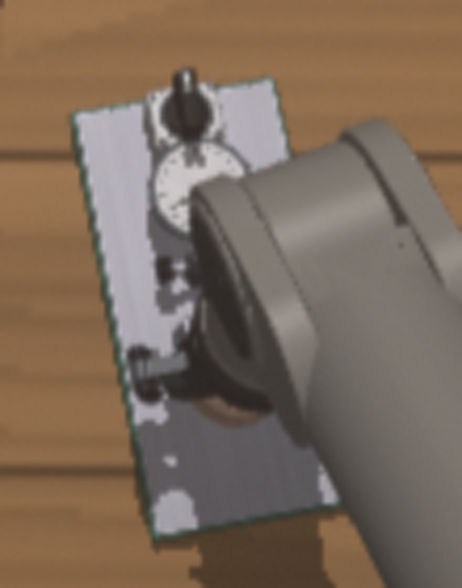

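View pics/e_sz.png

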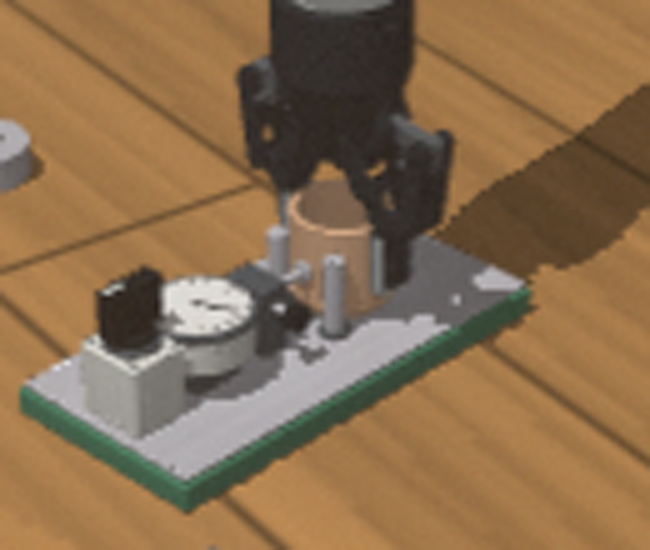

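View pics/e_w.png

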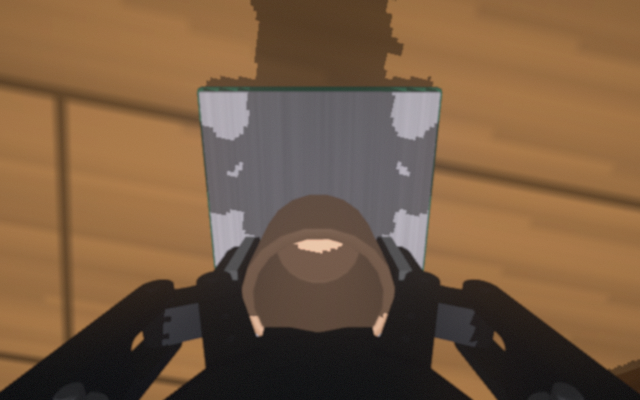

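```bash
python3 - <<'E'
from h import *
z=.0500
def rep(t):
    p=wpose()[0];f=fg();print(t,round(robot.current_time_s(),2),(wg(p)*1000).round(2),p[2].round(4),f.round(2));return f
for x,y in ((.005,.0015),(.005,-.0015),(.0055,0)):
    robot.line_to(gw(x,y)+[z],[180,0,Y0],velocity=.02,f_stop=12); robot.pause(.3); rep((x,y))
robot.pause(.5);rep("end");print(robot.current_eef_rot(),robot.current_finger_gap(),np.max(np.abs(robot.current_dq())))
E
```

```text
(0.005, 0.0015) 26.93 [-0.38 -0.02] 0.0502 [-14.48  -1.77  18.18]
(0.005, -0.0015) 27.52 [-0.43 -0.19] 0.0501 [-15.25   3.11  18.36]
(0.0055, 0) 28.07 [-0.39 -0.12] 0.0502 [-16.11   1.32  19.82]
end 28.57 [-0.39 -0.08] 0.0501 [-15.08   0.77  19.45]
[-179.90742733   -0.7755609  -169.26248697] 0.6946049281197336 0.08816036488293108
```

The lateral probes of ±1.5 mm moved the pot less than 0.1 mm, so it is seated in the vee on both pins. Handing in.

```bash
python3 -c "
from station import workorder
print(workorder.close_job())"
```

```text
the job is handed in; nothing more can be done
None
```

I turned the knob clockwise to its stop and let it spring back. Then I stood the straight-sided pot on the bed 45 mm short of the seat, slid it home against the pins, and handed the job in at about 28.6 s of the 64 s allowed, still holding it there. No verdict is reported, so the results below rest on my own readings.

**Knob:** The torque jumped to 0.69 N m at a 62° gripper turn, which is the hard stop. After I opened the fingers, the picture showed the bar back at rest and the plunger out.

**Pot, last checks:**

| Check | Reading |
|---|---|
| Position of gripper TCP (tool point) against my measured seat | −0.4 mm along x, −0.1 mm along y (limit for the pot 2 mm) |
| Push along the gauge | about 15 N; it levelled at 8–9 N while sliding, then climbed with no further motion |
| Pressed on the pins | about 6 N by that difference (my estimate) |
| Sideways commands of ±1.5 mm | under 0.1 mm of movement, so it is wedged on both pins |
| Pot in the grip | finger gap unchanged, so no slip |
| Tilt of the gripper | 0.8° |

**Less certain or in disagreement:**
- **Camera disagreement:** the top camera put the gauge 2.5 mm off from the wrist-camera fit. I used the wrist fit (under 1 px residual), and the contact with the pins agreed with it.
- **Downward force:** it rose to about 19 N while pushing, higher than I intended but below the limits.
- **Dial:** the needle had moved in the scene camera, but I did not read a plunger value from it.
- **Bystanders:** I did not measure the round pots, disc and brush again at the end. The arm felt no contact with any of them.

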